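# Recharge and load the drying box

### The arm

A 6-joint arm with a two-finger parallel gripper is mounted at the origin on a cart in front of the work surface, level with it; the furniture and walls round the work are solid. World frame = base frame: x ahead of the robot, y to its left, z up, the work surface at z = 0. Lengths are in m, angles in rad, forces in N, time in s.
With the tool pointing down it reaches from about 0.35 to 0.875 m from the base axis. Payload 4.2 kg.
Tool frame: the origin (TCP) lies between the finger pads; the fingertips stand r.nose_length ahead of it and the grasp point (between the pads) lies 8 mm behind it (r.nose_length is the distance from the TCP to the fingertips, in m); z points along the fingers, y is the direction in which the jaws open and shut (so a half turn about z gives the same grasp; the last joint's range is limited). The gripper opens to 85 mm and grips with 20 to 120 N. Pads are 22 mm wide; open, the fingers measure 114 mm over their backs; the gripper's body (76 mm by 85 mm) begins 54 mm behind the grasp point. The pads swing forward as they close: fully open they stand 13 mm farther back than shut.
Start: joints at [1.371, 0.385, 0.008, 0, -1.194, -0.259], TCP at [0.277, 0.56, 0.242] pointing down, gripper open.
Joint ranges: [-3.14, 3.14], [-1.21, 2.06], [-1.07, 1.41], [-3.16, 2.05], [-2.99, -0.16], [-3.1, 3.1]. Speed limits (rad/s): [2.79, 2.79, 3.14, 3.14, 3.14, 3.14].

### API

Orientations are given as [roll, pitch, yaw] about the fixed x, y, z axes, in that order (R = Rz(yaw) Ry(pitch) Rx(roll)).
In Python, from plant import r gives the robot as it stands. The module is installed in compiled form; this text tells all that it offers.
- The arm moves only by the shell command python3 -m pendant 'ROWS' [OPENING] [FORCE]. ROWS is text: rows parted by semicolons, each of 4 numbers parted by spaces: the shift along the tool's x, y, z in mm, then the turn about the tool's z in rad. In form: x y z yaw; .... A call has exactly 10 rows; each row shifts and turns the commanded pose from where the row before left it, along the tool's axes as they then stand; what a row does not reach is not made up. A row lasts 1/12 s, in which the tool goes at most 41.7 mm and 7.16 degrees, less where a joint would pass 70% of its speed; a pose out of reach is approached as far as the arm can. A call is refused whole if a number of a shift passes 41.7 or a number of a turn 0.125, either way. A call with a gripper value outside its range is refused whole. OPENING is the finger opening in mm, from 0 to 85.4, set as the call begins (- or left out, the last holds). The fingers move at their own pace and stop on an object; FORCE is the grip in N (left out, the last holds). Time passes only in rows, so rows that do not move let the fingers close, or fill a call up. It gives the time, the measured TCP pose, the force and the opening at its end, in the units of the state.
- r.state(): the state, without advancing time (a new reading comes with each control period).
- r.get_image(name): name is "scene" or "top" or "wrist"; returns a dict with "frame" (480x640x3 uint8, red, green, blue), "z_map" (480x640 float32, m along the optical axis (not along the pixel's ray), 0 where there is no reading), "fx", "fy", "cx", "cy" (pixels), "k1" (the pictures are not rectified: a ray, as slopes to the right and down, at radius r is drawn at 1 + k1 r^2 times it, then the intrinsics apply), "eye" and "rotation" of the camera in the world. Camera axes: x right, y up, looking along -z (the intrinsics and any distortion apply to the point x, -y, -z); pixel columns grow to the right and rows downward; lengths in m; the calibration is good to about 2 mm. A picture is of the moment at which its call begins.
- r.sign_off(): hands the job in, once; it reports no verdict.
The state is a dict: "time": time; "joint_pos": joint angles; "dq": joint speeds; "tau": joint torques, N m; "ee_pos": TCP position; "tool_rot": TCP orientation; "wrist_force": force on the tool from outside, world axes, zero at the start; "wrist_torque": the same for the moment, N m; "finger_gap": finger opening in m.
Only numpy, scipy, OpenCV 4.12 (cv2) and the standard library are available. Lean on these libraries where they do the work, as an engineer would, in place of code of your own. Each camera call takes 0.05 s, during which the arm holds its last target. There are 200 camera calls.

### The job

Put a fresh drying cartridge and the pink sample into the open drying box: lay the metal cartridge flat in the well at the bottom first, then tilt the slotted shelf in through the mouth (it is longer than the mouth) and settle it flat on the two steps above the cartridge with both of its ends under the rim. Then stand the pink vial with the blue cap upright on the shelf and swing the clear lid fully shut. Leave the other things on the bench alone.

Things in the scene. Friction and masses are not known exactly. Their poses are not given: they have to be found in the camera images.
- drying_box: Blue-grey drying box, open at the top, fixed to the bench. Origin: under the centre of its mouth, at bench level; x points to its back (hinge side), y along its length to the robot's left, z up. Walls and rims are 80 mm high. Outside x -58..80 (from 52 on it is the solid hinge deck), y -85..95 mm. Inside width x -52..52 at every height. The mouth runs y -67..67, 134 mm long.
- well_floor (a point): Centre of the well's floor, 8 mm above the bench. The well is 104 (box x) x 110 (box y) mm, between two solid steps, y -54..56, whose flat tops stand 42 mm above the bench and carry the shelf.
- left_rim (a point): Middle of the inner edge of the left rim, on its top (box y 67, z 80). The rim is 6 mm thick (underside z 74) and overhangs the left step by 22 mm: the inside wall is at y 89, the step fills y 56..89 up to z 42.
- right_rim (a point): Middle of the inner edge of the right rim, on its top (box y -67, z 80). The rim is 6 mm thick (underside z 74) and overhangs the right step by 12 mm: the inside wall is at y -79, the step fills y -79..-54 up to z 42.
- box_lid (a joint): Angle of the lid in rad: 0 shut, about 1.7 open, leaning back against its stop, as it stands at the start. A damped hinge along the box's back edge: brought over to below about 0.85 rad the lid falls shut by itself, slowly (1 to 2 s).
- lid_hinge (a point): A point on the lid's hinge axis, at box x 76, y 5, z 83 mm; the axis is parallel to the box's y. The lid is a hollow hood of clear plastic with a black frame, 136 x 184 x 42 high outside, walls 4: 38 mm of room in it above the rims. A tall white instrument stands 50 to 100 mm behind the open lid: lean the hand towards the robot there.
- lid_tab (a point): Middle of the blue pull tab on the lid's front edge, 150 mm from the hinge axis. The tab is 70 wide (along the axis), 8 thick, level with the lid's foot, and reaches from 136 to 164 mm from the axis. With the lid open it points up: behind it (away from the robot) is free space over the lid's 42 mm deep front wall, which begins just below the tab.
- shelf_plate: Loose slotted aluminium shelf, 88 (x) x 150 (y) x 5 mm, 0.2 kg, with a black upright grip in its middle. Origin: centre of its underside; y along its length, z up. It is symmetric, so either end may go either way.
- shelf_grip (a point): Point in the shelf's black grip, 27 mm above the underside. The grip is a flat block 34 (x) x 10 (y) mm that reaches from the plate up to 37 above the underside; it is pinched along the shelf's y.
- shelf_left_end (a point): Middle of the shelf's end edge at its +y end (75 mm from the centre).
- shelf_right_end (a point): Middle of the shelf's end edge at its -y end (75 mm from the centre).
- drying_cartridge: Loose drying cartridge: perforated metal case with a round blue window, 40 (x) x 64 (y) x 30 (z) mm, about 0.14 kg. Origin: centre of its underside; it lies flat at the start.
- vial_pink: Loose sample vial with pink contents and a blue cap, 21 mm diameter, 60 tall (cap from 48 up, 19.6 diameter), about 20 g. Origin: centre of its foot, z up; stands upright at the start.
- electrode_stand: Fixed electrode stand to the right of the box: brown round base of 180 mm diameter, 57 mm high, and a jointed black arm that reaches from the base to over the blue stirrer nearer the robot, 0.23 to 0.36 m above the bench, where an electrode hangs from it. Origin: at bench level, between the base and the stirrer. Pass over it above 0.4 m or keep clear.
- ph_meter: Fixed pH meter to the left of the box: blue-grey case with a sloping face, about 190 x 250 mm, 30 mm high in front and up to 150 mm at the back. Origin: under its middle, at bench level. Carry things over it.
- vial_amber: Bystander (loose): vial with amber contents and black cap, 21 diameter, 60 tall. Leave alone.
- vial_white: Bystander (loose): white vial, 21 diameter, 60 tall. Leave alone.
Not all that is in view belongs to the job. What is shaped like the drying_cartridge but turquoise is not meant.

How it is judged:
On the way, in this order (a step that is already met when the one before it is completed fails the run):
1. the cartridge lies flat on the well's floor, let go (z of drying_cartridge in the frame of drying_box between 0.004 and 0.0115 m and y of drying_cartridge in the frame of drying_box between -0.054 and 0.056 m and x of drying_cartridge in the frame of drying_box between -0.052 and 0.052 m and angle between drying_cartridge's own z axis and vertical below 0.06 rad and contact force between drying_cartridge and the fingers below 0.3 N), for 0.2 s.
2. the shelf is tilted, with one end under a rim of the mouth (angle between shelf_plate's own z axis and vertical above 0.1 rad and ((y of shelf_left_end in the frame of drying_box above 0.068 m and z of shelf_left_end in the frame of drying_box between 0.03 and 0.074 m) or (y of shelf_right_end in the frame of drying_box above 0.068 m and z of shelf_right_end in the frame of drying_box between 0.03 and 0.074 m) or (y of shelf_left_end in the frame of drying_box below -0.068 m and z of shelf_left_end in the frame of drying_box between 0.03 and 0.074 m) or (y of shelf_right_end in the frame of drying_box below -0.068 m and z of shelf_right_end in the frame of drying_box between 0.03 and 0.074 m)) and y of shelf_plate in the frame of drying_box between -0.06 and 0.06 m and x of shelf_plate in the frame of drying_box between -0.02 and 0.02 m).
3. the shelf lies flat on both steps over the cartridge, both ends under the rims, let go (z of drying_cartridge in the frame of drying_box between 0.004 and 0.0115 m and y of drying_cartridge in the frame of drying_box between -0.054 and 0.056 m and x of drying_cartridge in the frame of drying_box between -0.052 and 0.052 m and angle between drying_cartridge's own z axis and vertical below 0.06 rad and z of shelf_plate in the frame of drying_box between 0.039 and 0.0445 m and angle between shelf_plate's own z axis and vertical below 0.03 rad and ((y of shelf_left_end in the frame of drying_box above 0.068 m and y of shelf_right_end in the frame of drying_box below -0.068 m) or (y of shelf_left_end in the frame of drying_box below -0.068 m and y of shelf_right_end in the frame of drying_box above 0.068 m)) and contact force between shelf_plate and the fingers below 0.3 N), for 0.2 s.
4. the pink vial stands upright on the shelf, let go (z of drying_cartridge in the frame of drying_box between 0.004 and 0.0115 m and y of drying_cartridge in the frame of drying_box between -0.054 and 0.056 m and x of drying_cartridge in the frame of drying_box between -0.052 and 0.052 m and angle between drying_cartridge's own z axis and vertical below 0.06 rad and z of shelf_plate in the frame of drying_box between 0.039 and 0.0445 m and angle between shelf_plate's own z axis and vertical below 0.03 rad and ((y of shelf_left_end in the frame of drying_box above 0.068 m and y of shelf_right_end in the frame of drying_box below -0.068 m) or (y of shelf_left_end in the frame of drying_box below -0.068 m and y of shelf_right_end in the frame of drying_box above 0.068 m)) and z of vial_pink in the frame of shelf_plate between 0.002 and 0.0095 m and angle between vial_pink's own z axis and vertical below 0.1 rad and x of vial_pink in the frame of shelf_plate between -0.044 and 0.044 m and y of vial_pink in the frame of shelf_plate between -0.075 and 0.075 m and contact force between vial_pink and the fingers below 0.3 N), for 0.2 s.
5. the lid is shut (value of joint box_lid below 0.04 rad), for 0.2 s.
At the end, for the whole second after the job is handed in: The cartridge lies flat (within 3 degrees) on the well's floor between the steps; the shelf lies flat (within 2 degrees) on both steps above it with each end at least 1 mm under its rim; the pink vial stands upright (within 6 degrees) on the shelf; the lid is shut (within 0.04 rad); all at rest (z of drying_cartridge in the frame of drying_box between 0.004 and 0.0115 m and y of drying_cartridge in the frame of drying_box between -0.054 and 0.056 m and x of drying_cartridge in the frame of drying_box between -0.052 and 0.052 m and angle between drying_cartridge's own z axis and vertical below 0.06 rad and z of shelf_plate in the frame of drying_box between 0.039 and 0.0445 m and angle between shelf_plate's own z axis and vertical below 0.03 rad and ((y of shelf_left_end in the frame of drying_box above 0.068 m and y of shelf_right_end in the frame of drying_box below -0.068 m) or (y of shelf_left_end in the frame of drying_box below -0.068 m and y of shelf_right_end in the frame of drying_box above 0.068 m)) and z of vial_pink in the frame of shelf_plate between 0.002 and 0.0095 m and angle between vial_pink's own z axis and vertical below 0.1 rad and x of vial_pink in the frame of shelf_plate between -0.044 and 0.044 m and y of vial_pink in the frame of shelf_plate between -0.075 and 0.075 m and value of joint box_lid below 0.04 rad and linear speed of each of drying_cartridge, shelf_plate, vial_pink below 0.02 m/s); the robot touches nothing.
It fails at once if a bystander is pushed more than 30 mm from its place (distance of any of vial_amber, vial_white from where it was at the start of the episode above 0.03 m).
It fails at once if the pink vial or an upright bystander is knocked over (angle between any of vial_pink, vial_amber, vial_white's own z axis and vertical above 0.8 rad).
It also fails if it takes over 72 s, if anything falls off the work surface, if the arm or the gripper's body presses on something with over 40 N, if the wrist force passes 120 N, or if a joint passes its speed limit or range.

## Working session

There is one attempt and no reset: what is moved stays moved. The work goes in short steps, Python scripts to look and compute and a shell command to move; the robot and the scene stay as the last step left them, time stands still between calls to the robot, and variables do not carry over. Pictures are saved under pics/ and viewed, about 8 in all and at most 12, crops included, and the job is handed in when it is done.

```bash
mkdir -p pics && cat > h.py <<'E'
import numpy as np, cv2
from plant import r
def world(im):
    "world point for each pixel from z_map"
    h,w=im["z_map"].shape
    u,v=np.meshgrid(np.arange(w),np.arange(h))
    K=np.array([[im["fx"],0,im["cx"]],[0,im["fy"],im["cy"]],[0,0,1.]])
    p=cv2.undistortPoints(np.stack([u,v],-1).reshape(-1,1,2).astype(float),K,np.array([im["k1"],0,0,0.])).reshape(h,w,2)
    z=im["z_map"]
    c=np.stack([p[...,0]*z,-p[...,1]*z,-z],-1)
    W=c@np.array(im["rotation"]).T+np.array(im["eye"])
    W[z==0]=np.nan
    return W
def save(im,n): cv2.imwrite("pics/"+n,im["frame"][...,::-1])
E
python3 - <<'E'
from h import *
for n in ("scene","top"):
    im=r.get_image(n); save(im,n+"0.png"); np.savez("/tmp/"+n+"0.npz",**{k:np.array(v) for k,v in im.items()})
    print(n,np.round(im["eye"],3),np.round(im["rotation"],2).tolist(),im["fx"],im["k1"],(im["z_map"]==0).mean())
print(r.state(),r.nose_length)
E
```

```text
scene [-0.452 -0.704  1.39 ] [0.72, -0.02, -0.92] 567.1586981909929 -0.055543449618723865 0.004075520833333333
top [ 0.29  -0.024  1.762] [0.11, -0.0, -1.56] 531.8421793337498 -0.0010104644028893644 0.004153645833333333
{'time': 0.1, 'joint_pos': array([ 1.37059528e+00,  3.85465182e-01,  6.73537198e-03, -4.40667727e-04,
       -1.19399804e+00, -2.58599891e-01]), 'dq': array([ 0.00106252, -0.00203705,  0.00186254,  0.00255122, -0.00122526,
        0.00024082]), 'tau': array([-5.18587422e-04, -3.93316948e+01,  1.88929528e+01,  4.19800490e+00,
       -2.63183465e-03,  3.34705042e-06]), 'ee_pos': array([0.27655395, 0.5599123 , 0.24132824]), 'tool_rot': array([ 3.13962062e+00, -9.81258807e-05, -4.58963381e-01]), 'wrist_force': array([-0.58223794, -0.24581471,  0.8373503 ]), 'wrist_torque': array([-0.01054375,  0.02844383,  0.0045261 ]), 'finger_gap': 0.08568009335089545} 0.011
```

View pics/top0.png

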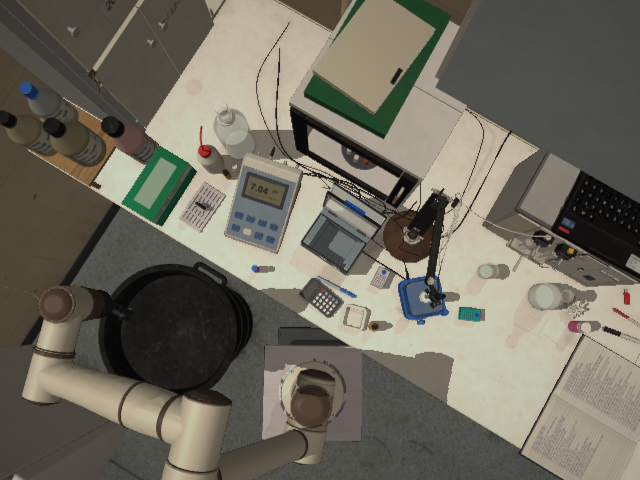

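View pics/scene0.png

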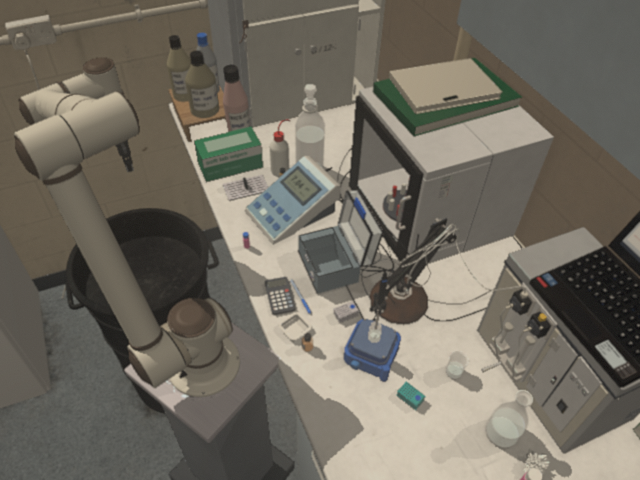

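```bash
cat >> h.py <<'E'
from scipy.spatial.transform import Rotation as Ro
def load(n):
    return {k:(v if v.ndim else float(v)) for k,v in np.load(n).items()}
def world(im):
    h,w=im["z_map"].shape
    u,v=np.meshgrid(np.arange(w),np.arange(h))
    K=np.array([[im["fx"],0,im["cx"]],[0,im["fy"],im["cy"]],[0,0,1.]])
    p=cv2.undistortPoints(np.stack([u,v],-1).reshape(-1,1,2).astype(float),K,np.array([im["k1"],0,0,0.])).reshape(h,w,2)
    z=im["z_map"]
    R=Ro.from_euler("xyz",im["rotation"]).as_matrix()
    W=np.stack([p[...,0]*z,-p[...,1]*z,-z],-1)@R.T+np.array(im["eye"])
    W[z==0]=np.nan
    return W
E
python3 - <<'E'
from h import *
im=load("/tmp/top0.npz"); W=world(im)
for n,(u,v) in dict(base=(313,390),bench=(290,260),shelf=(196,212),vial=(255,268),cart=(381,275),turq=(471,314),amber=(374,326),boxfloor=(335,245),deck=(365,215),ph=(260,230)).items(): print(n,np.round(W[v,u],3))
f=im["frame"][...,::-1]
c=lambda u,v,s,k: cv2.resize(f[v:v+s*3//4,u:u+s],(k*s,k*s*3//4),interpolation=cv2.INTER_CUBIC)
a=c(290,180,100,4); b=c(165,145,100,4); d=c(340,245,100,4); e=c(230,240,100,4)
cv2.imwrite("pics/crop1.png",np.vstack([np.hstack([a,b]),np.hstack([d,e])]))
E
```

```text
base [ 0.045 -0.005  0.23 ]
bench [ 0.428  0.081 -0.003]
shelf [0.583 0.398 0.009]
vial [0.396 0.189 0.06 ]
cart [ 0.38  -0.217  0.035]
turq [ 0.259 -0.509  0.029]
amber [ 0.218 -0.191  0.069]
boxfloor [ 0.479 -0.067  0.007]
deck [ 0.546 -0.149  0.219]
ph [0.52  0.178 0.05 ]
```

View pics/crop1.png

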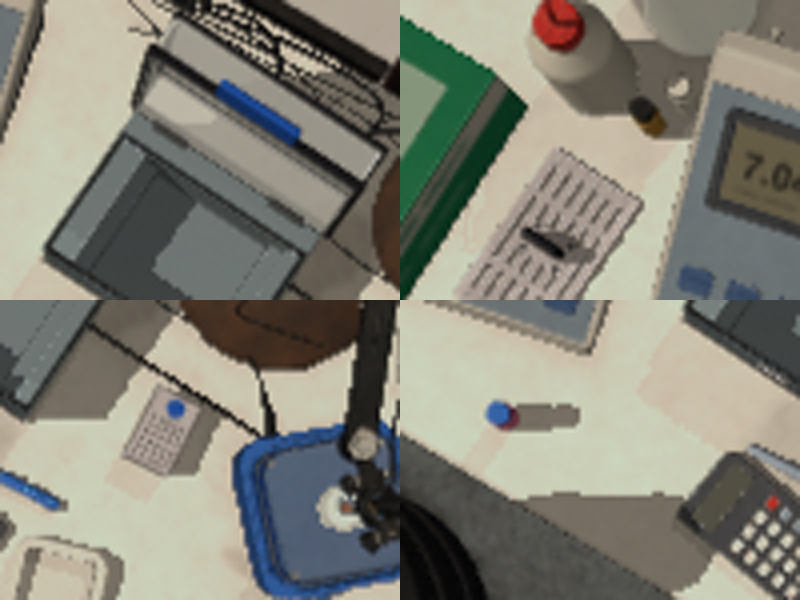

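```bash
cat > m.py <<'E'
from h import *
def rect(P,s=4000):
    (c,wh,a)=cv2.minAreaRect((P[:,:2]*s).astype(np.float32)); return np.round(np.array(c)/s,4),np.round(np.array(wh)/s,4),round(a,1)
def comp(mask,u,v):
    n,l=cv2.connectedComponents(mask.astype(np.uint8)); 
    return l==l[v,u]
for nm in ("top","scene"):
    im=load(f"/tmp/{nm}0.npz"); W=world(im); f=im["frame"].astype(int); hsv=cv2.cvtColor(im["frame"],cv2.COLOR_RGB2HSV)
    x,y,z=W[...,0],W[...,1],W[...,2]
    print(nm)
    b=lambda x0,x1,y0,y1:(x>x0)&(x<x1)&(y>y0)&(y<y1)
    print(" bench z",np.nanmedian(z[b(.38,.45,.06,.12)]))
    m=b(.3,.46,-.29,-.15)&(z>.022)&(z<.045)
    m=cv2.morphologyEx(m.astype(np.uint8),cv2.MORPH_OPEN,np.ones((3,3)))>0
    print(" cart",m.sum(),rect(W[m]),np.nanmedian(z[m]),np.nanmean(W[m],0).round(4))
    m=b(.36,.44,.14,.24)&(z>.045)
    bl=m&(f[...,2]>f[...,0]+30)
    print(" vial",m.sum(),np.nanmean(W[bl],0).round(4),rect(W[m]),np.nanmax(z[m]))
    m=b(.35,.65,-.2,.1)&(z>.070)&(z<.088)
    print(" rim",m.sum(),rect(W[m]),np.nanmedian(z[m]))
    np.save(f"/tmp/rim_{nm}.npy",W[m])
    m=b(.5,.68,.28,.48)&(z>.002)&(z<.012)
    m=cv2.morphologyEx(m.astype(np.uint8),cv2.MORPH_OPEN,np.ones((3,3)))>0
    print(" shelf",m.sum(),rect(W[m]),np.nanmedian(z[m]))
    m=b(.5,.68,.28,.46)&(z>.02)&(z<.06)
    print(" grip",m.sum(),rect(W[m]),np.nanmax(z[m]),np.nanmean(W[m],0).round(4))
    m=(hsv[...,0]>105)&(hsv[...,0]<125)&(hsv[...,1]>150)&b(.45,.7,-.3,.0)&(z>.15)
    print(" tab",m.sum(),rect(W[m]),np.nanmean(W[m],0).round(4))
    m=b(.35,.7,-.25,.1)&(z>.034)&(z<.047)
    print(" steps",m.sum(),np.nanmean(W[m],0).round(4))
    m=b(.35,.7,-.25,.1)&(z>.003)&(z<.012)
    np.save(f"/tmp/st_{nm}.npy",W[b(.35,.7,-.25,.1)])
E
python3 m.py
```

```text
top
 bench z 0.000634476453762467
 cart 240 (array([ 0.406 , -0.2364]), array([0.0436, 0.1442]), 58.8) 0.02989877838020616 [ 0.3788 -0.2205  0.0302]
 vial 33 [0.3959 0.1924 0.0608] (array([0.3951, 0.192 ]), array([0.0171, 0.0182]), 42.5) 0.0713765979324259
 rim 1603 (array([ 0.5674, -0.0596]), array([0.2804, 0.2772]), 60.0) 0.08159424208332444
 shelf 157 (array([0.5991, 0.3812]), array([0.0848, 0.1172]), 17.5) 0.006186785098972303
 grip 188 (array([0.59  , 0.3567]), array([0.2221, 0.0674]), 55.2) 0.05997598180523722 [0.5963 0.3743 0.0383]
 tab 102 (array([ 0.5645, -0.1157]), array([0.0671, 0.0115]), 57.8) [ 0.5638 -0.1152  0.2403]
 steps 349 [ 0.488  -0.0795  0.0408]
scene
 bench z -0.004520922634245306
 cart 229 (array([ 0.3956, -0.186 ]), array([0.1267, 0.0635]), 53.3) 0.02876895853409045 [ 0.3751 -0.2156  0.0288]
 vial 37 [0.3942 0.1905 0.0573] (array([0.3956, 0.1891]), array([0.022 , 0.0195]), 77.5) 0.0629396533079587
 rim 1625 (array([ 0.515 , -0.0494]), array([0.2989, 0.2705]), 89.7) 0.07947657224829197
 shelf 9 (array([0.6663, 0.3671]), array([0.0163, 0.0073]), 41.2) 0.004147100543308024
 grip 216 (array([0.5958, 0.3573]), array([0.2239, 0.0807]), 57.2) 0.05984199303411897 [0.6284 0.4157 0.0379]
 tab 0 (array([0., 0.]), array([0., 0.]), 0.0) [nan nan nan]
 steps 608 [ 0.5089 -0.029   0.0403]m.py:28: RuntimeWarning: Mean of empty slice
  print(" tab",m.sum(),rect(W[m]),np.nanmean(W[m],0).round(4))
```

```bash
cat > crop.py <<'E'
# ortho height/colour picture of rim plane: rays cast onto plane z=zp, rotated by psi, 1 px = 0.5 mm
from h import *
def ortho(im,c,psi,zp,half=.16,s=.0005):
    n=int(2*half/s); g=(np.arange(n)+.5)*s-half
    X,Y=np.meshgrid(g,g)           # columns: local x, rows: local y
    ca,sa=np.cos(psi),np.sin(psi)
    P=np.stack([c[0]+ca*X-sa*Y,c[1]+sa*X+ca*Y,np.full_like(X,zp)],-1)-np.array(im["eye"])
    R=Ro.from_euler("xyz",im["rotation"]).as_matrix()
    q=P@R; u=q[...,0]/-q[...,2]; v=-q[...,1]/-q[...,2]; k=1+im["k1"]*(u*u+v*v)
    mx=(im["fx"]*u*k+im["cx"]).astype(np.float32); my=(im["fy"]*v*k+im["cy"]).astype(np.float32)
    return cv2.remap(im["frame"],mx,my,cv2.INTER_CUBIC)[...,::-1].copy()
def ticks(o,half=.16,s=.0005):
    for t in range(-15,16):
        p=int((t*.01+half)/s); L=12 if t%5==0 else 6
        cv2.line(o,(p,0),(p,L),(0,0,255),1); cv2.line(o,(0,p),(L,p),(0,0,255),1)
        if t%5==0: o[p,::8]=(0,0,255); o[::8,p]=(0,0,255)
    return o
E
python3 - <<'E'
from crop import *
im=load("/tmp/top0.npz")
psi=np.radians(-31)
a=ticks(ortho(im,(.49,-.08),psi,.08,.15),.15)[:, :400]
b=ortho(im,(.60,.385),psi,.005,.10,.0005); ticks(b,.10)
c=ortho(im,(.378,-.218),psi,.03,.05,.00025); c=c
c[::8,200]=(0,0,255); c[200,::8]=(0,0,255)
d=np.zeros((600,800,3),np.uint8); d[:,:400]=a[:, :]; d[:300,400:700]=b[50:350,50:350]; d[300:,400:700]=c[50:350,50:350]
cv2.imwrite("pics/ortho1.png",d)
E
```

```text
Traceback (most recent call last):
  File "crop.py", line 16, in ticks
    if t%5==0: o[p,::8]=(0,0,255); o[::8,p]=(0,0,255)
               ~^^^^^^^
IndexError: index 600 is out of bounds for axis 0 with size 600
```

```bash
sed -i 's/        if t%5==0: o/        if t%5==0 and 0<=p<len(o): o/; s/        if t%5==0 and 0<=p<len(o): o\[p,::8\]=(0,0,255); o/        if t%5==0 and 0<=p<len(o): o[p,::8]=(0,0,255); o/' crop.py
python3 - <<'E'
from crop import *
im=load("/tmp/top0.npz")
psi=np.radians(-31)
a=ticks(ortho(im,(.49,-.08),psi,.08,.15),.15)[:, :400]
b=ortho(im,(.60,.385),psi,.005,.10,.0005); ticks(b,.10)
c=ortho(im,(.378,-.218),psi,.03,.05,.00025)
c[::8,200]=(0,0,255); c[200,::8]=(0,0,255)
d=np.zeros((600,800,3),np.uint8); d[:,:400]=a[:, :]; d[:300,400:700]=b[50:350,50:350]; d[300:,400:700]=c[50:350,50:350]
cv2.imwrite("pics/ortho1.png",d)
E
```

```text
(no output)
```

View pics/ortho1.png

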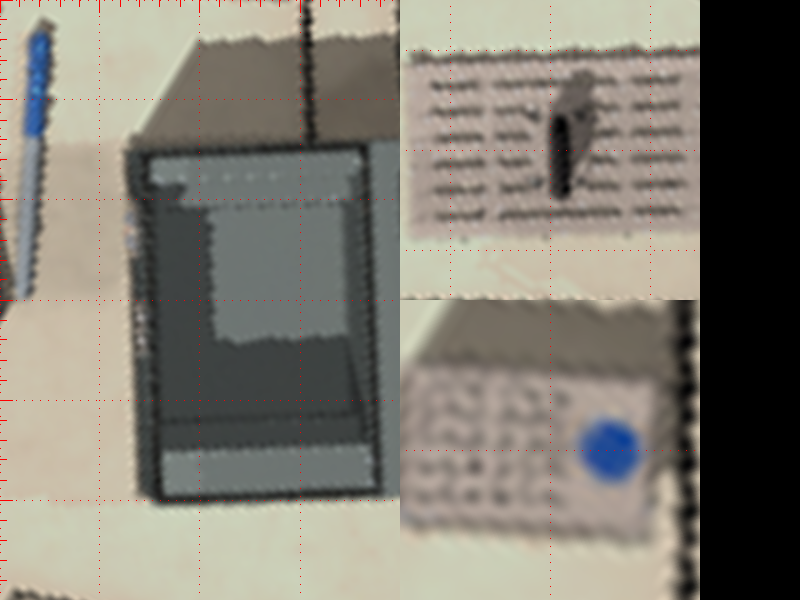

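```bash
cat > nav.py <<'E'
# shift needed in tool axes (mm) and turn from present pose to target: x y z(m) yaw(rad)
import sys; from h import *
def nav(x,y,z,yaw):
    s=r.state(); e=np.array(s["ee_pos"]); R=Ro.from_euler("xyz",s["tool_rot"]).as_matrix()
    t=(s["tool_rot"][2]-yaw+np.pi/2)%np.pi-np.pi/2
    print("pose",e.round(4),s["tool_rot"].round(4),"t",s["time"],"shift",(1000*(np.array([x,y,z])-e)@R).round(1),"turn",round(t,3))
if __name__=="__main__": nav(*map(float,sys.argv[1:5]))
E
python3 - <<'E'
from h import *
from nav import nav
im=load("/tmp/top0.npz"); W=world(im).reshape(-1,3)
P=W[(W[:,2]>.15)&(W[:,0]>.2)&(W[:,0]<.75)&(W[:,1]<-.1)&(W[:,1]>-.5)]
d=np.hypot(P[:,0]-.3734,P[:,1]+.2146)
for lo in np.arange(.04,.3,.03):
    q=P[(d>lo)&(d<lo+.03)]
    if len(q): print(round(lo,2),len(q),q.min(0).round(3),q.max(0).round(3))
nav(.3734,-.2146,.2,-.494)
E
```

```text
0.1 271 [ 0.317 -0.344  0.17 ] [ 0.5   -0.187  0.293]
0.13 512 [ 0.278 -0.363  0.151] [ 0.533 -0.167  0.367]
0.16 434 [ 0.287 -0.374  0.152] [ 0.562 -0.137  0.319]
0.19 639 [ 0.476 -0.391  0.15 ] [ 0.592 -0.107  0.34 ]
0.22 1081 [ 0.511 -0.394  0.15 ] [ 0.622 -0.1    0.437]
0.25 892 [ 0.548 -0.405  0.15 ] [ 0.653 -0.102  0.438]
0.28 19372 [ 0.55  -0.469  0.169] [ 0.683 -0.101  1.213]
pose [0.2766 0.5599 0.2413] [ 3.1396e+00 -1.0000e-04 -4.5900e-01] t 0.1 shift [429.9 651.4  42.7] turn 0.035
```

```bash
python3 -m pendant '21.5 32.5 0 0.0035;21.5 32.5 0 0.0035;21.5 32.5 0 0.0035;21.5 32.5 0 0.0035;21.5 32.5 0 0.0035;21.5 32.5 0 0.0035;21.5 32.5 0 0.0035;21.5 32.5 0 0.0035;21.5 32.5 0 0.0035;21.5 32.5 0 0.0035' 70 && python3 -m pendant '21.5 32.5 0 0;21.5 32.5 0 0;21.5 32.5 0 0;21.5 32.5 0 0;21.5 32.5 0 0;21.5 32.5 0 0;21.5 32.5 0 0;21.5 32.5 10 0;21.5 32.5 10 0;10 15 10 0' && python3 - <<'E'
from h import *
from nav import nav
im=r.get_image("wrist"); save(im,"w1.png"); np.savez("/tmp/w1.npz",**{k:np.array(v) for k,v in im.items()})
nav(.3734,-.2146,.2,-.494)
W=world(im); f=im["frame"]; z=W[...,2]
hsv=cv2.cvtColor(f,cv2.COLOR_RGB2HSV)
m=(hsv[...,0]>100)&(hsv[...,0]<130)&(hsv[...,1]>130)&(abs(z-.03)<.008)
print(m.sum(),np.nanmean(W[m],0))
m=(abs(z-.03)<.006)&(np.hypot(W[...,0]-.374,W[...,1]+.215)<.06)
P=W[m]; c,wh,a=cv2.minAreaRect((P[:,:2]*4000).astype(np.float32)); print(m.sum(),np.array(c)/4000,np.array(wh)/4000,a,np.median(P[:,2]))
print(im["eye"],im["rotation"])
E
```

```text
time: 0.93
ee_pos: [0.3189, 0.171, 0.2421]
tool_rot: [3.141, 0.0, -0.493]
wrist_force: [1.9, 0.0, 0.2]
finger_gap: 0.0701
time: 1.77
ee_pos: [0.3527, -0.1974, 0.2118]
tool_rot: [3.141, -0.0, -0.497]
wrist_force: [0.5, -0.4, 0.9]
finger_gap: 0.0701
pose [ 0.3518 -0.1977  0.2096] [ 3.1399  0.0043 -0.4992] t 1.8167 shift [27.1  4.5  9.5] turn -0.005
1364 [ 0.34899199 -0.30706997  0.03193935]
2985 [ 0.37411572 -0.21730411] [0.04031474 0.0647662 ] 62.84393310546875 0.029078542884266145
[ 0.41891022 -0.23402368  0.34273393] [-2.98287776e-01 -4.30783400e-04 -2.06939739e+00]
```

View pics/w1.png

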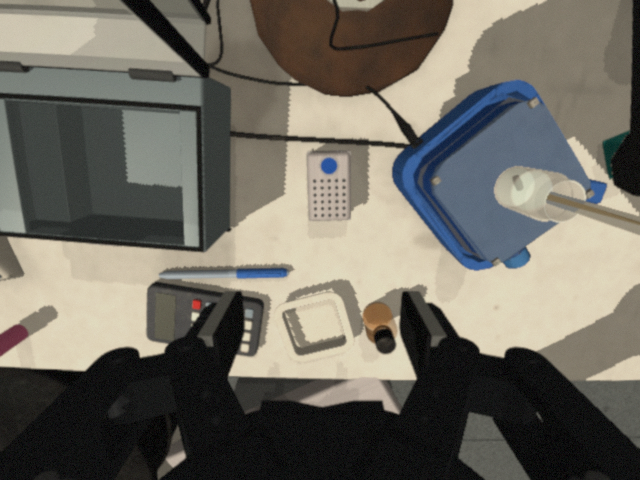

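```bash
python3 -m pendant '5 1 10 -0.005;5 1 10 -0.005;5 1 10 -0.005;5 1 20 -0.005;5 1 20 0;4 1 20 0;0 0 20 0;0 0 10 0;0 0 0 0;0 0 0 0' 70 && python3 nav.py .3741 -.2173 .016 -.474
```

```text
time: 2.65
ee_pos: [0.3755, -0.2129, 0.092]
tool_rot: [3.141, 0.002, -0.474]
wrist_force: [0.4, -0.0, -0.1]
finger_gap: 0.0701
pose [ 0.3755 -0.2129  0.092 ] [ 3.1409e+00  1.7000e-03 -4.7360e-01] t 2.65 shift [ 0.9  4.5 76. ] turn 0.0
```

Descend, grip, lift.

```bash
python3 -m pendant '1 4.5 0 0;0 0 15 0;0 0 15 0;0 0 15 0;0 0 15 0;0 0 10 0;0 0 5 0;0 0 1 0;0 0 0 0;0 0 0 0' 70 && python3 -m pendant '0 0 0 0;0 0 0 0;0 0 0 0;0 0 0 0;0 0 0 0;0 0 0 0;0 0 -5 0;0 0 -20 0;0 0 -30 0;0 0 -40 0' 20 50 && python3 -m pendant '0 0 -40 0;0 0 -20 0;0 0 0 0;0 0 0 0;0 0 0 0;0 0 0 0;0 0 0 0;0 0 0 0;0 0 0 0;0 0 0 0' && python3 - <<'E'
from h import *
from nav import nav
im=r.get_image("wrist"); save(im,"w2.png"); np.savez("/tmp/w2.npz",**{k:np.array(v) for k,v in im.items()})
im=load("/tmp/w1.npz"); W=world(im); z=W[...,2]
psi=np.radians(-33); c,s=np.cos(psi),np.sin(psi)
# rim points from wrist picture 1, in frame turned by psi about (.49,-.08)
m=(abs(z-.08)<.004)&(np.hypot(W[...,0]-.49,W[...,1]+.08)<.16)
P=W[m]-[.49,-.08,0]; X=P[:,0]*c+P[:,1]*s; Y=-P[:,0]*s+P[:,1]*c
for lo in range(-90,100,10):
    q=(Y*1000>lo)&(Y*1000<lo+10)
    if q.sum()>5: 
        h=np.histogram(X[q]*1000,np.arange(-80,100,10))[0]; print(lo,q.sum(),"x",(np.percentile(X[q],[1,99])*1000).round(1),h)
for lo in range(-60,60,10):
    q=(X*1000>lo)&(X*1000<lo+10)
    if q.sum()>5: print("x",lo,q.sum(),"y",(np.percentile(Y[q],[1,99])*1000).round(1))
E
```

```text
time: 3.48
ee_pos: [0.3754, -0.2176, 0.0171]
tool_rot: [-3.141, -0.002, -0.474]
wrist_force: [-0.8, -0.7, -0.4]
finger_gap: 0.0698
time: 4.32
ee_pos: [0.3724, -0.2169, 0.1106]
tool_rot: [3.14, 0.007, -0.474]
wrist_force: [1.7, -0.3, -0.9]
finger_gap: 0.0392
time: 5.15
ee_pos: [0.3745, -0.2174, 0.1708]
tool_rot: [3.141, 0.001, -0.474]
wrist_force: [-0.8, -0.4, -1.3]
finger_gap: 0.0389
-90 178 x [-56.3  97.7] [ 0  1  2  1  2  2  2  1  3  3  4  0  1 20 13 27 41]
-80 2418 x [-74.4  56.5] [ 89 150 157 161 171 164 178 186 187 193 194 206 213 169   0   0   0]
-70 1942 x [-74.4  56.7] [ 86 114 116 130 122 132 135 142 137 140 142 178 200 159   7   2   0]
-60 578 x [-75.3  77.6] [ 89   0   0   0   0   0   0   0   0   0   0 140 199  69  16  65   0]
-50 725 x [-75.2  85.4] [ 88   0   0   0   0   0   0   0   0   0   0 131 194  74  14 143  81]
-40 893 x [-75.   93.2] [ 84   0   0   0   0   0   0   0   0   0   0 127 199  77  15 143 205]
-30 1032 x [-74.9  95.5] [ 89   0   0   0   0   0   0   0   0   0   0 137 197 116  16 129 206]
-20 1098 x [-74.8  95.9] [ 89   0   0   0   0   0   0   0   0   0   0
[... 646 characters left out ...]
  0   0   0 119 188  72  22 123 197]
60 681 x [-74.6  95.8] [ 84   1   0   0   0   0   0   0   0   0   0 117 174  72   7  68  91]
70 1755 x [-74.   49.6] [ 81 125 147 144 147 160 151 169 159 160 131  97  69  15   0   0   0]
80 801 x [-74.4   2.5] [ 74 131 134 133 116  89  72  37  15   0   0   0   0   0   0   0   0]
90 125 x [-74.4 -46.6] [33 54 31  7  0  0  0  0  0  0  0  0  0  0  0  0  0]
x -60 587 y [-79.8  92. ]
x -50 576 y [-79.8  90.1]
x -40 558 y [-79.8  87.9]
x -30 547 y [-79.8  86.8]
x -20 538 y [-79.8  84.3]
x -10 535 y [-79.6  82.2]
x 0 501 y [-79.9  80.9]
x 10 496 y [-79.8  78.8]
x 20 471 y [-79.8  76.9]
x 30 2132 y [-78.9  74. ]
x 40 2957 y [-78.9  72. ]
x 50 1949 y [-80.   69.3]
```

View pics/w2.png

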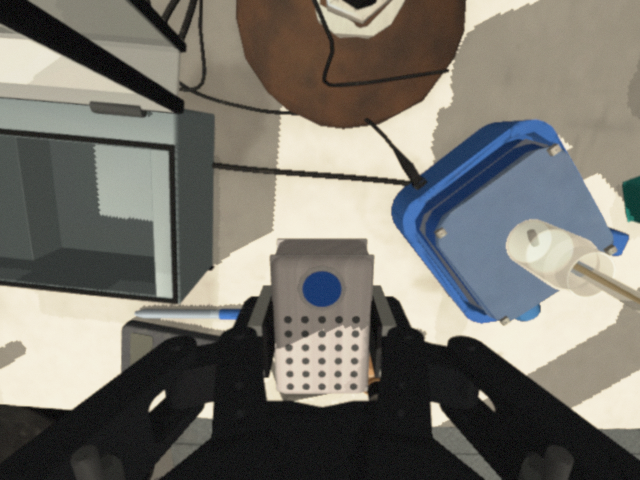

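```bash
python3 -m pendant '3 -23 0 0;3 -23 0 0;3 -23 0 0;3 -23 0 0;3 -23 0 0;3 -23 0 0;3 -23 0 0;3 -21 0 0;0 0 0 0.1;0 0 0 0' && python3 nav.py .4785 -.0666 .025 -.576
```

```text
time: 6.03
ee_pos: [0.4796, -0.0655, 0.171]
tool_rot: [3.141, 0.0, -0.574]
wrist_force: [-1.1, -0.3, -1.1]
finger_gap: 0.0394
pose [ 0.4796 -0.0655  0.171 ] [ 3.1413e+00  3.0000e-04 -5.7380e-01] t 6.0333 shift [ -0.3   1.5 146. ] turn 0.002
```

```bash
python3 -m pendant '0 1.5 20 0;0 0 25 0;0 0 25 0;0 0 25 0;0 0 20 0;0 0 12 0;0 0 9 0;0 0 6 0;0 0 3 0;0 0 0 0' && python3 -m pendant '0 0 0 0;0 0 0 0;0 0 0 0;0 0 0 0;0 0 -5 0;0 0 -20 0;0 0 -30 0;0 0 -40 0;0 0 -30 0;0 0 0 0' 58 && python3 - <<'E'
from h import *
from nav import nav
im=r.get_image("wrist"); save(im,"w3.png"); np.savez("/tmp/w3.npz",**{k:np.array(v) for k,v in im.items()})
W=world(im); z=W[...,2]
o=np.array([.4785,-.0666]); c,s=np.cos(-.576),np.sin(-.576)
X=(W[...,0]-o[0])*c+(W[...,1]-o[1])*s; Y=-(W[...,0]-o[0])*s+(W[...,1]-o[1])*c
m=(abs(X)<.05)&(abs(Y)<.054)&(z>.028)&(z<.05)
print(m.sum(),np.median(z[m]),np.median(X[m]),np.median(Y[m]),np.percentile(X[m],[2,98]),np.percentile(Y[m],[2,98]))
# tool x,y targets for the shelf
im=load("/tmp/top0.npz"); W=world(im)
nav(.5986,.38,.2,-.576)
E
```

```text
time: 6.87
ee_pos: [0.4783, -0.0678, 0.0262]
tool_rot: [3.141, 0.0, -0.573]
wrist_force: [0.5, 0.1, -1.3]
finger_gap: 0.039
time: 7.7
ee_pos: [0.4825, -0.0674, 0.1584]
tool_rot: [-3.133, -0.012, -0.572]
wrist_force: [1.0, 0.6, 0.5]
finger_gap: 0.0581
4433 0.03713025414424981 0.0027452606641177124 -0.0035588908133079074 [-0.03066922  0.0316265 ] [-0.05372321  0.01789551]
pose [ 0.4805 -0.0673  0.1554] [-3.1354 -0.0072 -0.5733] t 7.75 shift [-143.1 -440.1  -42.9] turn 0.003
```

View pics/w3.png

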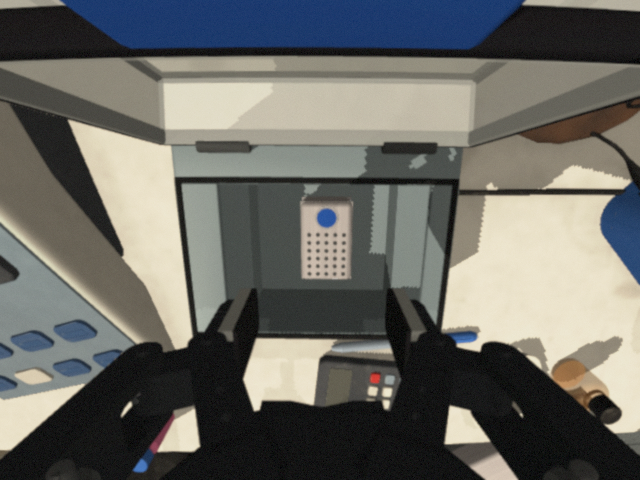

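```bash
python3 - <<'E'
from h import *
W=world(load("/tmp/top0.npz")).reshape(-1,3)
d=np.hypot(W[:,0]-.602,W[:,1]-.381)
for lo in np.arange(.02,.26,.03):
    q=W[(d>lo)&(d<lo+.03)&(W[:,2]>.06)]
    if len(q): 
        a=np.degrees(np.arctan2(q[:,1]-.381,q[:,0]-.602)); i=q[:,2].argmax()
        print(round(lo,2),len(q),"zmax",q[i].round(3),np.percentile(a,[5,50,95]).round())
E
python3 -m pendant '-10 -20 -30 0;-12 -32 -30 0;-13 -35 -25 0;-13 -35 0 0;-13 -35 0 0;-13 -35 0 0;-13 -35 0 0;-13 -35 0 0;-13 -35 0 0;-13 -35 0 0' 70
python3 nav.py .577 .397 .24 -.565
```

```text
0.05 35 zmax [0.639 0.446 0.123] [49. 61. 71.]
0.08 536 zmax [0.684 0.451 0.122] [20. 59. 98.]
0.11 1144 zmax [0.735 0.347 0.176] [-99.  33. 109.]
0.14 1404 zmax [0.763 0.347 0.207] [-101.   28.  107.]
0.17 1380 zmax [0.773 0.277 0.229] [-102.  -22.   95.]
0.2 1911 zmax [0.803 0.271 0.355] [-100.  -35.   85.]
0.23 2056 zmax [0.816 0.261 0.367] [-100.  -34.   54.]
0.26 1149 zmax [0.832 0.254 0.362] [-105.  -72.   49.]
time: 8.58
ee_pos: [0.5509, 0.2757, 0.2308]
tool_rot: [3.14, 0.001, -0.574]
wrist_force: [1.0, -0.6, 0.0]
finger_gap: 0.0699
pose [0.5509 0.2757 0.2308] [ 3.1395e+00  1.0000e-03 -5.7360e-01] t 8.5833 shift [ -44.  -116.1   -9.4] turn -0.009
```

```bash
python3 -m pendant '-8 -20 0 0;-8 -20 0 0;-8 -20 0 0;-8 -20 0 0;-7 -20 0 0;-5 -16 10 0;0 0 10 0;0 0 0 0;0 0 0 0;0 0 0 0' 60
python3 - <<'E'
from h import *
from nav import nav
im=r.get_image("wrist"); save(im,"w4.png"); np.savez("/tmp/w4.npz",**{k:np.array(v) for k,v in im.items()})
W=world(im); z=W[...,2]
near=np.hypot(W[...,0]-.602,W[...,1]-.381)<.1
def rect(m):
    m=cv2.morphologyEx(m.astype(np.uint8),cv2.MORPH_OPEN,np.ones((3,3)))>0
    P=W[m]; c,wh,a=cv2.minAreaRect((P[:,:2]*4000).astype(np.float32)); print(m.sum(),np.array(c)/4000,np.array(wh)/4000,a,np.median(P[:,2]))
rect(near&(z>.030)&(z<.044)&(np.hypot(W[...,0]-.602,W[...,1]-.381)<.04))
rect(near&(z>.0025)&(z<.012))
print("bench",np.nanmedian(z[near&(z<.003)]))
nav(.602,.381,.24,-.565)
E
```

```text
time: 9.42
ee_pos: [0.5774, 0.3946, 0.212]
tool_rot: [3.141, -0.0, -0.574]
wrist_force: [-0.2, -1.6, -0.3]
finger_gap: 0.0601
397 [0.60325922 0.3809574 ] [0.03306036 0.00938713] 57.23398208618164 0.03574174322766377
10761 [0.61254736 0.39611365] [0.12420642 0.14971722] 57.31328582763672 0.004292018836109024
bench -0.0006735619288548711
pose [0.5776 0.3947 0.2126] [-3.1412e+00 -3.0000e-04 -5.7440e-01] t 9.4667 shift [ 27.9  -1.8 -27.4] turn -0.009
```

View pics/w4.png

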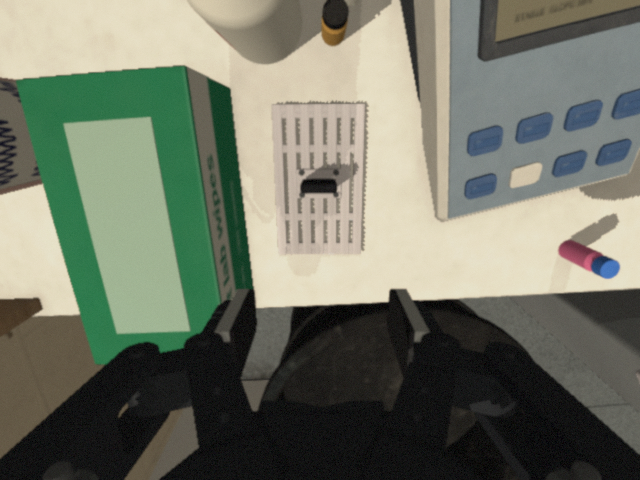

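```bash
python3 -m pendant '15 -1 10 0;14 -1 15 0;0 0 25 0;0 0 25 0;0 0 25 0;0 0 25 0;0 0 25 0;0 0 15 0;0 0 0 0;0 0 0 0' 52 && python3 nav.py .6033 .381 .023 -.572
```

```text
time: 10.3
ee_pos: [0.6032, 0.3798, 0.0453]
tool_rot: [3.139, 0.0, -0.575]
wrist_force: [1.2, 0.0, 0.4]
finger_gap: 0.052
pose [0.6032 0.3798 0.0453] [ 3.1385e+00  4.0000e-04 -5.7500e-01] t 10.3 shift [-0.6 -1.1 22.3] turn -0.003
```

```bash
python3 -m pendant '0 -1 10 0;0 0 8 0;0 0 4 0;0 0 0 0;0 0 0 0;0 0 0 0;0 0 0 0;0 0 0 0;0 0 0 0;0 0 0 0' 52 && python3 -m pendant '0 0 0 0;0 0 0 0;0 0 0 0;0 0 0 0;0 0 0 0;0 0 -5 0;0 0 -15 0;0 0 -25 0;0 0 -30 0;0 0 -30 0' 15 25 && python3 -m pendant '0 0 -30 0;0 0 -30 0;0 0 -30 0;0 0 -20 0;0 0 0 0;0 0 0 0;0 0 0 0;0 0 0 0;0 0 0 0;0 0 0 0'  && python3 nav.py .381 -.003 .24 -.576
```

```text
time: 11.13
ee_pos: [0.6035, 0.3823, 0.0252]
tool_rot: [-3.141, -0.0, -0.574]
wrist_force: [-0.0, 1.0, -0.3]
finger_gap: 0.0517
time: 11.97
ee_pos: [0.6027, 0.3815, 0.1297]
tool_rot: [3.138, 0.001, -0.574]
wrist_force: [0.1, 0.6, -1.8]
finger_gap: 0.0334
time: 12.8
ee_pos: [0.6031, 0.3819, 0.2383]
tool_rot: [3.139, 0.001, -0.574]
wrist_force: [-0.2, 0.5, -1.6]
finger_gap: 0.0336
pose [0.6031 0.3819 0.2383] [ 3.1388e+00  8.0000e-04 -5.7380e-01] t 12.8 shift [ 22.4 443.9  -0.5] turn 0.002
```

```bash
python3 -m pendant '2 20 0 0;2 35 0 0;2 37 0 0;2 37 0 0;2 37 0 0;2 37 0 0;2 37 0 0;2 37 0 0;2 37 0 0;2 37 0 0' && python3 -m pendant '2 37 0 0;0 35 0 0;0 21 10 0;0 0 20 0;0 0 25 0;0 0 25 0;0 0 25 0;0 0 15 0;0 0 0 0;0 0 0 0' && python3 nav.py .381 -.003 .105 -.576
```

```text
time: 13.63
ee_pos: [0.4284, 0.075, 0.2398]
tool_rot: [3.141, -0.0, -0.573]
wrist_force: [1.1, -0.9, -1.6]
finger_gap: 0.0335
time: 14.47
ee_pos: [0.3809, -0.0028, 0.1199]
tool_rot: [3.14, 0.001, -0.573]
wrist_force: [-0.0, 0.6, -1.7]
finger_gap: 0.0334
pose [ 0.3809 -0.0028  0.1199] [ 3.140e+00  5.000e-04 -5.733e-01] t 14.4667 shift [ 0.2  0.1 14.9] turn 0.003
```

Now press the back end on the front wall to pivot the shelf.

```bash
python3 -m pendant '0 0 8 0;0 0 5 0;0 0 3 0;0 0 3 0;0 0 3 0;0 0 3 0;0 0 3 0;0 0 3 0;0 0 3 0;0 0 0 0' && python3 - <<'E'
from h import *
from nav import nav
im=r.get_image("scene"); np.savez("/tmp/s5.npz",**{k:np.array(v) for k,v in im.items()})
w=r.get_image("wrist")
cv2.imwrite("pics/s5.png",np.hstack([cv2.resize(im["frame"][200:330,220:400],None,fx=2.7,fy=2.7),cv2.resize(w["frame"],None,fx=.48,fy=.7311)[:351]])[...,::-1])
W=world(w); np.savez("/tmp/w5.npz",**{k:np.array(v) for k,v in w.items()})
nav(.381,-.003,.105,-.576)
E
```

```text
time: 15.3
ee_pos: [0.3804, -0.0025, 0.0856]
tool_rot: [3.141, 0.001, -0.574]
wrist_force: [-2.6, 3.7, 1.1]
finger_gap: 0.0338
pose [ 0.3805 -0.0025  0.0858] [ 3.1412e+00  7.0000e-04 -5.7380e-01] t 15.4 shift [  0.6   0.1 -19.2] turn 0.002
```

View pics/s5.png

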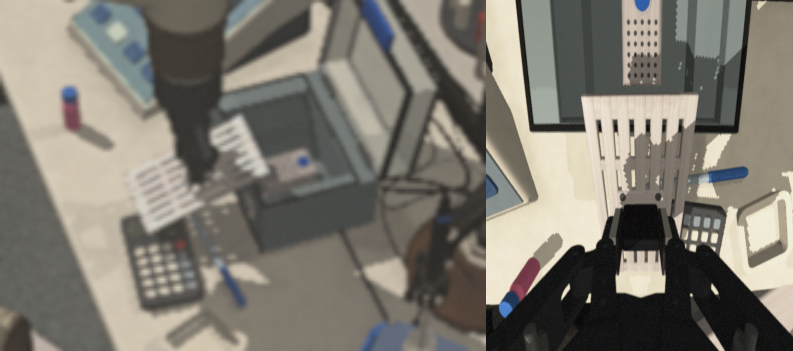

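```bash
python3 -m pendant '0 0 -10 0;0 0 -25 0;0 0 -30 0;0 0 -20 0.12;0 0 0 0.12;0 0 0 0.12;0 0 0 0.12;0 0 0 0.12;0 0 0 0.12;0 0 0 0.12' && python3 -m pendant '0 0 0 0.12;0 0 0 0.12;0 0 0 0.12;0 0 0 0.12;0 0 0 0.12;0 0 0 0.12;0 0 0 0;0 0 0 0;0 0 0 0;0 0 0 0' && python3 - <<'E'
from h import *
from nav import nav
w=r.get_image("wrist"); np.savez("/tmp/w6.npz",**{k:np.array(v) for k,v in w.items()})
W=world(w); s=r.state(); e=s["ee_pos"]; R=Ro.from_euler("xyz",s["tool_rot"]).as_matrix()
L=(W-e)@R  # tool frame
m=(L[...,0]>.022)&(L[...,0]<.062)&(abs(L[...,1])<.04)&(L[...,2]>-.03)&(L[...,2]<.06)
P=L[m]; A=np.c_[P[:,:2],np.ones(len(P))]; k=np.linalg.lstsq(A,P[:,2],rcond=None)[0]
for _ in range(5):
    g=abs(A@k-P[:,2])<.003; k=np.linalg.lstsq(A[g],P[g,2],rcond=None)[0]
m2=(abs(L[...,0]*k[0]+L[...,1]*k[1]+k[2]-L[...,2])<.004)&(abs(L[...,0])<.1)&(abs(L[...,1])<.06)
print(len(P),g.sum(),"slope,x y, z0",k,"tilt",np.arctan(k[0]),"x max",np.percentile(L[m2][:,0],99.5),"y",np.percentile(L[m2][:,1],[1,99]))
# box-frame target: box y 2 mm -> choose
o=np.array([.4785,-.0666]); psi=-.576; ux=np.array([np.cos(psi),np.sin(psi)]); uy=np.array([-ux[1],ux[0]])
t=o+uy*.003
nav(*t,.2,-.576-np.pi/2)
E
```

```text
time: 16.23
ee_pos: [0.3809, -0.0028, 0.1707]
tool_rot: [-3.141, -0.0, -1.42]
wrist_force: [0.4, 0.2, -0.2]
finger_gap: 0.0333
time: 17.07
ee_pos: [0.3809, -0.0027, 0.1709]
tool_rot: [-3.142, -0.0, -2.132]
wrist_force: [-0.2, -0.6, -2.8]
finger_gap: 0.0334
13575 13361 slope,x y, z0 [-0.33865391 -0.00113184  0.02129713] tilt -0.3265314076240476 x max 0.07811097676863928 y [-0.0438395   0.04214452]
pose [ 0.3809 -0.0027  0.1709] [-3.1416  0.     -2.1325] t 17.1167 shift [  -0.8 -116.7  -29.1] turn 0.014
```

```bash
python3 -m pendant '0 0 0 0.014;1 -15 0 0;1 -20 0 0;1 -20 0 0;1 -20 0 0;0 -20 0 0;0 -15 0 0;0 -7 10 0;0 0 10 0;0 0 0 0' && python3 - <<'E'
from h import *
s=r.state(); e=s["ee_pos"]; d=e[:2]-[.4785,-.0666]; c,q=np.cos(-.576),np.sin(-.576)
print("box",(d@[[c,-q],[q,c]]*1000).round(1),e[2],s["tool_rot"])
w=r.get_image("wrist"); np.savez("/tmp/w7.npz",**{k:np.array(v) for k,v in w.items()})
W=world(w); z=W[...,2]; D=W[...,:2]-[.4785,-.0666]; X=D@[c,q]; Y=D@[-q,c]
m=(abs(z-.08)<.005)
for lo in (-40,-20,0,20,40):
    k=m&(X*1000>lo)&(X*1000<lo+15)&(Y<-.05)&(Y>-.11); 
    if k.sum()>5: print(lo,k.sum(),(np.percentile(Y[k],[1,99])*1000).round(1))
for lo in (-60,-40,-20,0,20,40):
    k=m&(Y*1000>lo)&(Y*1000<lo+15)&(X>.02)&(X<.1)
    k2=m&(Y*1000>lo)&(Y*1000<lo+15)&(X<-.03)&(X>-.08)
    if k.sum()>5: print("back",lo,k.sum(),(np.percentile(X[k],[1,99])*1000).round(1))
    if k2.sum()>5: print("front",lo,k2.sum(),(np.percentile(X[k2],[1,99])*1000).round(1))
E
```

```text
time: 17.95
ee_pos: [0.4749, -0.07, 0.1482]
tool_rot: [3.137, -0.003, -2.149]
wrist_force: [-0.0, -0.3, -2.0]
finger_gap: 0.0336
box [-1.2 -4.9] 0.14818039262599653 [ 3.13665672 -0.00323307 -2.14936614]
40 52 [-64.1 -50.5]
back -60 1041 [50.1 99.7]
back -40 1105 [63.1 99.8]
back -20 1159 [60.6 99.7]
back 0 1157 [58.2 99.5]
back 20 1103 [55.8 99.5]
front 20 66 [-60.  -56.4]
back 40 621 [55.6 99.6]
front 40 24 [-60.1 -55.7]
```

```bash
python3 -m pendant '0 0 15 0;0 0 15 0;0 0 12 0;0 0 6 0;0 0 0 0;0 0 0 0;-6 0 0 0;-8 0 0 0;-8 0 0 0;0 0 0 0' && python3 - <<'E'
from h import *
s=r.state(); e=s["ee_pos"]; d=e[:2]-[.4785,-.0666]; c,q=np.cos(-.576),np.sin(-.576)
print("box",(d@[[c,-q],[q,c]]*1000).round(1),e[2],s["tool_rot"],s["wrist_force"])
im=r.get_image("scene"); w=r.get_image("wrist")
np.savez("/tmp/w8.npz",**{k:np.array(v) for k,v in w.items()})
W=world(w); R=Ro.from_euler("xyz",s["tool_rot"]).as_matrix(); L=(W-e)@R
m=(L[...,0]>.022)&(L[...,0]<.062)&(abs(L[...,1])<.04)&(L[...,2]>-.03)&(L[...,2]<.06)
P=L[m]; A=np.c_[P[:,:2],np.ones(len(P))]; k=np.linalg.lstsq(A,P[:,2],rcond=None)[0]
for _ in range(5):
    g=abs(A@k-P[:,2])<.003; k=np.linalg.lstsq(A[g],P[g,2],rcond=None)[0]
print(k,np.arctan(k[0]))
cv2.imwrite("pics/s8.png",np.hstack([cv2.resize(im["frame"][200:310,260:400],None,fx=3,fy=3,interpolation=2),cv2.resize(w["frame"],(380,330))])[...,::-1])
E
```

```text
time: 18.83
ee_pos: [0.4907, -0.05, 0.1037]
tool_rot: [-3.139, 0.002, -2.146]
wrist_force: [0.0, -1.0, -1.8]
finger_gap: 0.0336
box [ 1.2 20.6] 0.10371339346151315 [-3.13939091e+00  1.84297931e-03 -2.14602087e+00] [ 0.00196068 -1.01320488 -1.80647237]
[-0.33993413 -0.0024602   0.02188056] -0.327679457970146
```

View pics/s8.png

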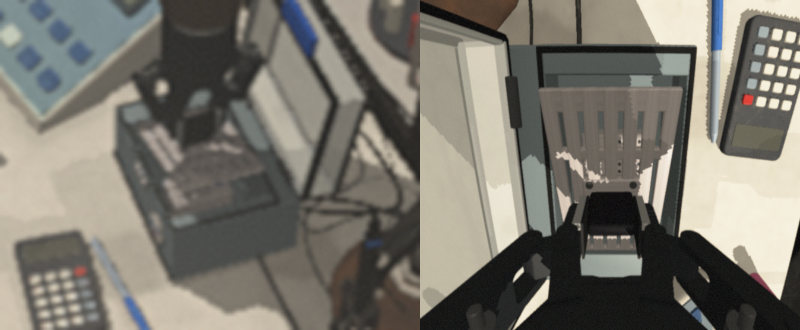

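```bash
python3 - <<'E'
from h import *
w=load("/tmp/w8.npz"); W=world(w); z=W[...,2]; c,q=np.cos(-.576),np.sin(-.576); D=W[...,:2]-[.4785,-.0666]; X=D@[c,q]*1000; Y=D@[-q,c]*1000
for lo in (-35,-15,5,25):
    k=(abs(X-lo)<8)&(Y<-40)&(Y>-110)
    print(lo,"rim",np.percentile(Y[k&(abs(z-.08)<.004)],[1,50,99]).round(1),"shelf end",np.percentile(Y[k&(z>.092)&(z<.12)],[1,50]).round(1))
for lo in (-60,-30,0,30):
    k=(abs(Y-lo)<8)&(X<-40)&(X>-90)&(abs(z-.08)<.004)
    if k.sum()>9: print(lo,"front",np.percentile(X[k],[1,50,99]).round(1))
    k=(abs(Y-lo)<8)&(z>.07)&(z<.12)&(abs(X)<60)
E
```

```text
-35 rim [-84.3 -75.5 -66.7] shelf end [-58.7 -50.6]
-15 rim [-84.2 -75.5 -66.6] shelf end [-58.7 -50.5]
5 rim [-84.2 -75.6 -66.6] shelf end [-58.3 -50.2]
25 rim [-84.3 -75.6 -66.7] shelf end [-58.4 -50.3]
-60 front [-59.2 -55.4 -40.7]
-30 front [-58.9 -55.5 -53.6]
0 front [-58.6 -55.6 -53.9]
30 front [-58.6 -54.8 -40.1]
```

```bash
python3 -m pendant '1 0 3 0;1 0 4 0;1 0 4 0;0 0 3 0;0 0 3 0;0 0 3 0;0 0 2 0;0 0 1 0;0 0 0 0;0 0 0 0' && python3 - <<'E'
from h import *
s=r.state(); e=s["ee_pos"]; c,q=np.cos(-.576),np.sin(-.576); d=e[:2]-[.4785,-.0666]
print("box",(d@[[c,-q],[q,c]]*1000).round(1),e[2],s["wrist_force"])
w=r.get_image("wrist"); W=world(w); R=Ro.from_euler("xyz",s["tool_rot"]).as_matrix(); L=(W-e)@R
m=(L[...,0]>.022)&(L[...,0]<.062)&(abs(L[...,1])<.04)&(L[...,2]>-.03)&(L[...,2]<.06)
P=L[m]; A=np.c_[P[:,:2],np.ones(len(P))]; k=np.linalg.lstsq(A,P[:,2],rcond=None)[0]
for _ in range(5):
    g=abs(A@k-P[:,2])<.003; k=np.linalg.lstsq(A[g],P[g,2],rcond=None)[0]
print(k,np.arctan(k[0]))
z=W[...,2]; D=W[...,:2]-[.4785,-.0666]; X=D@[c,q]*1000; Y=D@[-q,c]*1000
k2=(abs(L[...,0]*k[0]+L[...,1]*k[1]+k[2]-L[...,2])<.003)&(abs(X)<40)&(Y<-40)
print("shelf end",np.percentile(Y[k2],[1,5]),"z",np.percentile(z[k2],[95,99]))
E
```

```text
time: 19.77
ee_pos: [0.4873, -0.0539, 0.08]
tool_rot: [-3.141, 0.0, -2.148]
wrist_force: [-0.6, -2.2, 2.2]
finger_gap: 0.0335
box [ 0.4 15.5] 0.08004061498851024 [-0.60625081 -2.18693256  2.24199297]
[-1.98411793e-01 -1.93821097e-04  2.01324963e-02] -0.1958679723192637
shelf end [-84.06502561 -82.49866399] z [0.08077447 0.08143177]
```

```bash
python3 -m pendant '0 0 3 0;0 0 2 0;1 0 2 0;2 0 2 0;3 0 2 0;3 0 1.5 0;3 0 1 0;0 0 0.5 0;0 0 0 0;0 0 0 0' && cat > chk.py <<'E'
from h import *
s=r.state(); e=s["ee_pos"]; c,q=np.cos(-.576),np.sin(-.576); d=e[:2]-[.4785,-.0666]
print("box",(d@[[c,-q],[q,c]]*1000).round(1),e[2],s["wrist_force"])
w=r.get_image("wrist"); W=world(w); z=W[...,2]*1000; D=W[...,:2]-[.4785,-.0666]; X=D@[c,q]*1000; Y=D@[-q,c]*1000
np.savez("/tmp/wl.npz",**{k:np.array(v) for k,v in w.items()}); save(w,"wl.png")
for lo in range(-80,90,10):
    k=(abs(Y-lo)<5)&(abs(X)<40)&(z>36)&(z<75)&((abs(X)>22)|(abs(Y)>20))
    if k.sum()>30: print(lo,k.sum(),np.percentile(z[k],[10,50,90]).round(1), np.percentile(X[k],[2,98]).round(1))
E
python3 chk.py
```

```text
time: 20.65
ee_pos: [0.4806, -0.0642, 0.066]
tool_rot: [-3.142, -0.0, -2.148]
wrist_force: [0.9, -1.4, 1.2]
finger_gap: 0.0331
box [0.4 3.2] 0.06602934440880961 [ 0.88070987 -1.38001846  1.24903991]
-60 4218 [45.8 46.9 47.7] [-38.4  38.4]
-50 3215 [45.6 46.8 47.7] [-38.7  38.7]
-40 2948 [45.9 46.8 47.6] [-38.7  38.8]
-30 3471 [45.9 46.7 47.6] [-38.5  38.4]
-20 2034 [45.6 46.7 47.5] [-39.   38.9]
-10 1377 [45.7 46.8 48.2] [-39.3  39.4]
0 1184 [45.8 46.9 71.1] [-39.4  39.4]
10 244 [45.7 46.6 47.4] [-39.9  39.8]
30 525 [44.6 46.4 47.3] [-18.2  21. ]
40 1236 [45.6 46.4 47.2] [-19.8  22.4]
50 1073 [45.5 46.3 47.1] [-24.3  26.9]
60 1620 [40.6 46.  46.9] [-25.4  27.7]
70 765 [41.8 46.  46.8] [-24.7  26.8]
```

```bash
python3 -m pendant '0 0 0 0;0 0 0 0;0 0 0 0;0 0 0 0;0 0 -5 0;0 0 -15 0;0 0 -25 0;0 0 -30 0;0 0 -35 0;0 0 -35 0' 50 && python3 chk.py && python3 -m pendant '-15 15 0 0;-22 23 0 0;-23 25 0 0;-23 25 0 0;-23 25 0 0;-23 25 0 0;-23 25 0 0;-23 25 0 0;-23 22 0 0;0 0 0 0' 45 && python3 - <<'E'
from h import *
from nav import nav
im=r.get_image("wrist"); save(im,"w9.png"); np.savez("/tmp/w9.npz",**{k:np.array(v) for k,v in im.items()})
W=world(im); z=W[...,2]
for a,b in ((.054,.07),(.02,.045)):
    m=(np.hypot(W[...,0]-.395,W[...,1]-.191)<.03)&(z>a)&(z<b); P=W[m]
    if m.sum()>9: c,wh,t=cv2.minAreaRect((P[:,:2]*4000).astype(np.float32)); print(m.sum(),np.array(c)/4000,np.array(wh)/4000,np.median(P,0))
nav(.3955,.191,.032,-2.147)
E
```

```text
time: 21.53
ee_pos: [0.4799, -0.064, 0.2126]
tool_rot: [3.141, -0.001, -2.148]
wrist_force: [1.1, 0.2, -0.6]
finger_gap: 0.0501
box [-0.2  2.9] 0.2125857625842154 [ 1.05183897  0.17954913 -0.62431314]
-70 134 [45.  46.2 47. ] [-25.   37.6]
-60 1123 [44.6 46.1 47.1] [-38.4  38.4]
-50 864 [45.  46.2 47.1] [-38.8  38.6]
-40 779 [45.3 46.3 47.2] [-38.4  38.9]
-30 1018 [45.1 46.1 47.1] [-38.5  38.5]
-20 577 [45.  46.2 47.1] [-39.1  39.1]
-10 371 [45.1 46.2 47.1] [-39.3  39.2]
0 365 [45.3 46.3 47.2] [-39.5  39.6]
10 336 [45.3 46.3 47.1] [-39.2  39.2]
20 495 [45.2 46.2 47.1] [-38.9  38.9]
30 699 [45.  46.2 47.1] [-38.7  38.4]
40 788 [45.3 46.2 47. ] [-38.4  38.5]
50 631 [45.3 46.2 47. ] [-38.8  38.9]
60 814 [40.8 45.8 46.9] [-38.2  38.2]
70 899 [45.  46.2 47.6] [-38.3  38.5]
80 495 [40.9 45.5 46.7] [-38.4  38.7]
time: 22.42
ee_pos: [0.4123, 0.2208, 0.2114]
tool_rot: [-3.141, 0.002, -2.142]
wrist_force: [-0.5, 0.2, 0.2]
finger_gap: 0.0449
436 [0.39590625 0.19150137] [0.01926548 0.01845566] [0.39572139 0.19102658 0.05959645]
89 [0.39268008 0.18632732] [0.00902209 0.01959434] [0.39016357 0.18351327 0.03912716]
pose [0.4121 0.2188 0.2111] [-3.1415e+00  5.0000e-04 -2.1435e+00] t 22.4667 shift [ 32.4  -1.1 179.1] turn 0.003
```

```bash
python3 -m pendant '16 -1 10 0;15 0 20 0;0 0 30 0;0 0 30 0;0 0 10 0;0 0 0 0;0 0 0 0;0 0 0 0;0 0 0 0;0 0 0 0' 45 && python3 nav.py .3959 .1915 .032 -2.147
```

```text
time: 23.3
ee_pos: [0.3972, 0.1905, 0.1121]
tool_rot: [-3.141, 0.003, -2.148]
wrist_force: [0.1, -0.0, 0.9]
finger_gap: 0.0449
pose [0.3972 0.1905 0.1121] [-3.1410e+00  2.6000e-03 -2.1479e+00] t 23.3 shift [ 0.   1.7 80.1] turn -0.001
```

```bash
python3 -m pendant '0 1.7 20 0;0 0 20 0;0 0 20 0;0 0 13 0;0 0 7 0;0 0 0 0;0 0 0 0;0 0 0 0;0 0 0 0;0 0 0 0' 45 && python3 -m pendant '0 0 0 0;0 0 0 0;0 0 0 0;0 0 0 0;0 0 0 0;0 0 -10 0;0 0 -25 0;0 0 -35 0;0 0 -35 0;0 0 -35 0' 5 30 && python3 -m pendant '0 0 -35 0;5 -10 0 0;10 -17 0 0;15 -23 0 0;18 -28 0 0;18 -28 0 0;18 -28 0 0;16 -26 0 0;14 -22 0 0;12 -18 0 0' && python3 - <<'E'
from nav import nav
o=(.4785,-.0666); nav(o[0]+.5446*.04,o[1]+.8387*.04,.08,-2.147)
E
```

```text
time: 24.13
ee_pos: [0.3955, 0.1914, 0.0318]
tool_rot: [-3.141, 0.002, -2.148]
wrist_force: [-0.5, -0.3, 0.2]
finger_gap: 0.0449
time: 24.97
ee_pos: [0.3946, 0.1905, 0.1722]
tool_rot: [3.141, -0.001, -2.148]
wrist_force: [1.1, 0.6, -1.0]
finger_gap: 0.02
time: 25.8
ee_pos: [0.4943, -0.0256, 0.2054]
tool_rot: [3.141, -0.001, -2.149]
wrist_force: [-0.1, 0.5, -0.4]
finger_gap: 0.0201
pose [ 0.4943 -0.0256  0.2054] [ 3.1409e+00 -5.0000e-04 -2.1492e+00] t 25.8 shift [  2.9  -9.2 125.4] turn -0.002
```

```bash
python3 -m pendant '5 -9 0 0;0 0 20 0;0 0 25 0;0 0 20 0;0 0 20 0;0 0 10 0;0 0 0 0;0 0 0 0;0 0 0 0;0 0 0 0' && python3 - <<'E'
from nav import nav
o=(.4785,-.0666); nav(o[0]+.5446*.04,o[1]+.8387*.04,.08,-2.147)
E
```

```text
time: 26.63
ee_pos: [0.4996, -0.0325, 0.112]
tool_rot: [-3.14, 0.002, -2.147]
wrist_force: [0.6, 0.3, -0.2]
finger_gap: 0.0199
pose [ 0.4996 -0.0325  0.112 ] [-3.1399e+00  1.6000e-03 -2.1474e+00] t 26.6333 shift [ 0.1 -0.8 32. ] turn -0.0
```

```bash
python3 -m pendant '0 0 12 0;0 0 10 0;0 0 5 0;0 0 3 0;0 0 2 0;0 0 0.5 0;0 0 0 0;0 0 0 0;0 0 0 0;0 0 0 0' && python3 nav.py .4996 -.0325 .079 -2.147
```

```text
time: 27.47
ee_pos: [0.499, -0.0328, 0.0788]
tool_rot: [-3.141, 0.0, -2.148]
wrist_force: [0.4, 0.1, 0.0]
finger_gap: 0.0202
pose [ 0.499  -0.0328  0.0788] [-3.1411e+00  5.0000e-04 -2.1478e+00] t 27.4667 shift [-0.6 -0.3 -0.2] turn -0.001
```

```bash
python3 -m pendant '0 0 0 0;0 0 0 0;0 0 0 0;0 0 0 0;0 0 0 0;0 0 -5 0;0 0 -15 0;0 0 -25 0;0 0 -35 0;0 0 -35 0' 40 && python3 -m pendant '0 0 -35 0;0 0 -35 0;0 0 -20 0;0 0 0 0;0 0 0 0;0 0 0 0;0 0 0 0;0 0 0 0;0 0 0 0;0 0 0 0' 0 && python3 chk.py && python3 - <<'E'
from h import *
w=load("/tmp/wl.npz"); W=world(w); z=W[...,2]*1000; c,q=np.cos(-.576),np.sin(-.576); D=W[...,:2]-[.4785,-.0666]; X=D@[c,q]*1000; Y=D@[-q,c]*1000
k=(abs(X)<40)&(abs(Y-40)<30)&(z>95); print("cap",k.sum(),np.median(X[k]),np.median(Y[k]),np.percentile(z[k],[5,50,95]))
# lid tab from top picture, box frame
im=load("/tmp/top0.npz"); W=world(im); hsv=cv2.cvtColor(im["frame"],cv2.COLOR_RGB2HSV); D=W[...,:2]-[.4785,-.0666]; X=D@[c,q]*1000; Y=D@[-q,c]*1000
m=(hsv[...,0]>105)&(hsv[...,0]<125)&(hsv[...,1]>150)&(W[...,2]>.15)&(X>50)&(X<200)&(abs(Y)<60)
print("tab X",np.percentile(X[m],[2,50,98]),"Y",np.percentile(Y[m],[2,98]),"z",np.percentile(W[m][:,2],[2,50,98]))
for lo in range(100,260,20):
    k=(X>lo)&(X<lo+20)&(abs(Y)<60); print(lo,np.nanpercentile(W[k][:,2],[10,50,95]).round(3))
E
```

```text
time: 28.3
ee_pos: [0.4981, -0.033, 0.1946]
tool_rot: [3.14, -0.002, -2.148]
wrist_force: [1.4, -0.2, 1.1]
finger_gap: 0.04
time: 29.13
ee_pos: [0.4987, -0.0329, 0.2828]
tool_rot: [3.141, -0.001, -2.148]
wrist_force: [0.3, -0.1, 0.8]
finger_gap: -0.0001
box [-1.4 39.3] 0.28275833789093374 [ 0.33020762 -0.06517546  0.79228556]
-70 329 [45.2 46.2 47.3] [-38.1  38.9]
-60 843 [44.8 46.2 47.2] [-38.4  38.3]
-50 618 [44.9 46.3 47.3] [-38.7  38.6]
-40 586 [45.3 46.3 47.4] [-38.8  38.8]
-30 701 [45.2 46.3 47.3] [-38.2  38.1]
-20 435 [44.7 46.1 47.1] [-39.3  39.4]
-10 258 [45.  46.3 47.1] [-39.7  39. ]
0 275 [45.1 46.3 47.4] [-39.1  39.2]
10 253 [44.9 46.1 47.2] [-39.2  39.5]
20 370 [44.9 46.  47.2] [-39.4  39.4]
30 548 [45.2 46.3 56.9] [-38.8  38.2]
40 455 [45.2 46.2 47.3] [-39.   38.6]
50 354 [45.2 46.2 47.2] [-39.1  39.6]
60 457 [41.2 46.  47.1] [-38.5  38.8]
70 606 [44.8 46.1 47. ] [-38.6  38.2]
80 71 [45.5 46.2 47.1] [-38.3  37.9]
cap 46742 0.20107805455855737 27.268508042009376 [302.41451673 345.66288198 369.07821245]
tab X [ 93.65429228  97.42365876 103.76850355] Y [-26.57830373  37.48998725] z [0.22615162 0.24127854 0.25153839]
100 [0.079 0.21  0.243]
120 [0.209 0.214 0.219]
140 [0.147 0.176 0.199]
160 [0.    0.003 0.015]
180 [-0.003  0.006  0.41 ]
200 [0.005 0.396 0.429]
220 [0.078 0.428 0.434]
240 [0.079 0.429 0.461]
```

View pics/wl.png

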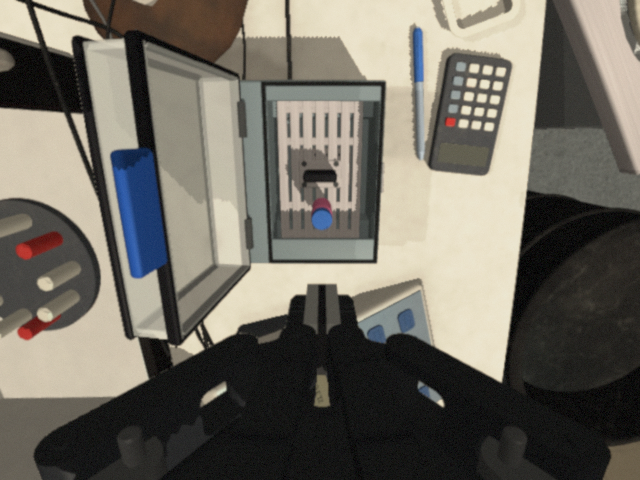

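```bash
python3 - <<'E'
from h import *
c,q=np.cos(-.576),np.sin(-.576)
for n in ("wl","top0","w3"):
    im=load(f"/tmp/{n}.npz"); W=world(im); z=W[...,2]; D=W[...,:2]-[.4785,-.0666]; X=D@[c,q]*1000; Y=D@[-q,c]*1000
    if n=="wl": X[250:]=np.nan
    for a,b in ((.1,.2),(.2,.3),(.3,.4),(.4,.5)):
        k=(X>158)&(X<400)&(abs(Y)<100)&(z>a)&(z<b)
        if k.sum()>20: print(n,a,k.sum(),"X from",np.percentile(X[k],[.5,2,10]).round(),"Y",np.percentile(Y[k],[2,98]).round())
    if n=="wl":
        hsv=cv2.cvtColor(im["frame"],cv2.COLOR_RGB2HSV); m=(hsv[...,0]>105)&(hsv[...,0]<125)&(hsv[...,1]>150)&(z>.2)&(z<.27)&(X>60)
        print("tab",m.sum(),np.percentile(X[m],[1,50,99]).round(1),np.percentile(Y[m],[1,99]).round(1),np.percentile(z[m],[1,50,99]).round(3))
        m=(X>90)&(X<160)&(z>.15)&(abs(Y-5)<30)&~m; print("wall behind tab z",np.nanpercentile(z[m],[50,95]))
        k=(abs(X)<15)&(abs(Y-40)<15)&(z>.095)&(z<.12); print("cap",k.sum(),np.median(X[k]),np.median(Y[k]),np.median(z[k]))
from nav import nav
nav(.4785+c*.100-q*.005,-.0666+q*.100+c*.005,.245,-2.147)
E
```

```text
wl 0.1 5195 X from [158. 159. 206.] Y [-99.  61.]
wl 0.2 535 X from [158. 158. 159.] Y [-99. -74.]
tab 4017 [ 94.3  97.1 103.8] [-29.1  26.7] [0.219 0.236 0.245]
wall behind tab z [0.2130698  0.21920081]
cap 372 -0.37639571223915763 38.708770465959915 0.10654202110368516
top0 0.1 144 X from [158. 159. 204.] Y [-99.  97.]
top0 0.2 129 X from [160. 161. 176.] Y [-99. -58.]
top0 0.3 325 X from [176. 179. 196.] Y [-98.  91.]
top0 0.4 6287 X from [199. 203. 217.] Y [-96.  96.]
pose [ 0.4987 -0.0329  0.2829] [ 3.1408e+00 -9.0000e-04 -2.1478e+00] t 29.1833 shift [  34.2 -101.5   37.9] turn -0.001
```

```bash
python3 -m pendant '5 -15 0 0;6 -18 0 0;6 -18 0 0;6 -18 0 0;6 -18 0 0;5 -14 0 0;0 0 0 0;0 0 0 0;0 0 0 0;0 0 0 0' 42 && python3 - <<'E'
from h import *
from nav import nav
c,q=np.cos(-.576),np.sin(-.576); s=r.state(); d=s["ee_pos"][:2]-[.4785,-.0666]
print("box",d@[c,q],d@[-q,c],s["wrist_force"]); nav(.4785+c*.100-q*.005,-.0666+q*.100+c*.005,.242,-2.147)
E
```

```text
time: 30.02
ee_pos: [0.5645, -0.1159, 0.2835]
tool_rot: [3.141, 0.0, -2.147]
wrist_force: [1.1, 0.7, 0.1]
finger_gap: 0.0419
box 0.09902188637170796 0.005496710991935083 [1.11424448 0.73827676 0.08116485]
pose [ 0.5645 -0.1159  0.2835] [ 3.1414  0.     -2.1472] t 30.0167 shift [ 0.5 -1.  41.5] turn -0.0
```

```bash
python3 -m pendant '0 0 12 0;0 0 12 0;0 0 10 0;0 0 6 0;0 0 0 0;0 0 0 0;0 5 0 0;0 8 0 0;0 10 0 0;0 12 0 0' && python3 -m pendant '0 12 1 0;0 13 2 0;0 13 3 0;0 13 4 0;0 13 5 0;0 13 6 0;0 13 7 0;0 13 8 0;0 12 8 0;0 6 4 0' && python3 -m pendant '0 0 -30 0;0 0 -40 0;0 0 -40 0;0 0 -20 0;0 0 0 0;0 0 0 0;0 0 0 0;0 0 0 0;0 0 0 0;0 0 0 0' && python3 - <<'E'
from h import *
w=r.get_image("wrist"); t=r.get_image("top"); np.savez("/tmp/t9.npz",**{k:np.array(v) for k,v in t.items()})
f=cv2.resize(t["frame"][170:290,240:400],(800,600),interpolation=2)
cv2.imwrite("pics/fin.png",np.hstack([cv2.resize(f,(420,315)),cv2.resize(w["frame"],(380,315))])[...,::-1])
c,q=np.cos(-.576),np.sin(-.576)
W=world(w); z=W[...,2]; D=W[...,:2]-[.4785,-.0666]; X=D@[c,q]*1000; Y=D@[-q,c]*1000
hsv=cv2.cvtColor(w["frame"],cv2.COLOR_RGB2HSV); m=(hsv[...,0]>105)&(hsv[...,0]<125)&(hsv[...,1]>150)&(abs(Y)<60)&(X>-120)
print("tab",m.sum(),np.nanpercentile(X[m],[2,50,98]).round(1),np.nanpercentile(Y[m],[2,98]).round(1),np.nanpercentile(z[m],[2,50,98]).round(3))
E
```

```text
time: 30.85
ee_pos: [0.5357, -0.0971, 0.2444]
tool_rot: [-3.139, 0.001, -2.148]
wrist_force: [0.2, -0.7, 0.7]
finger_gap: 0.0418
time: 31.68
ee_pos: [0.432, -0.0308, 0.1952]
tool_rot: [3.141, -0.0, -2.147]
wrist_force: [0.5, -0.3, 1.0]
finger_gap: 0.0421
time: 32.52
ee_pos: [0.4338, -0.0314, 0.3245]
tool_rot: [3.14, -0.002, -2.148]
wrist_force: [-0.4, 0.1, 0.1]
finger_gap: 0.0418
tab 1232 [-88.1 -77.2 -66.4] [-26.4  36. ] [0.089 0.09  0.123]
```

View pics/fin.png

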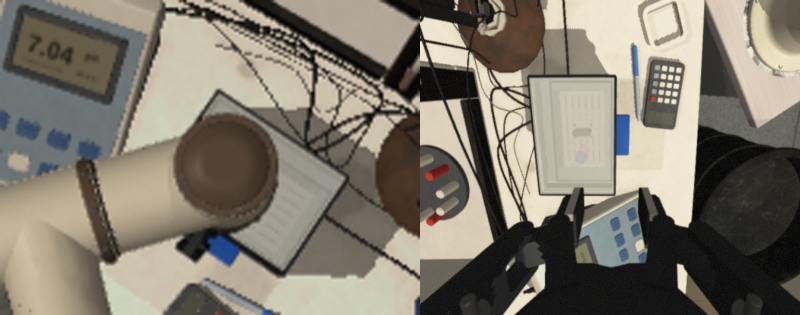

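```bash
python3 -m pendant '0 0 0 0;0 0 0 0;0 0 0 0;0 0 0 0;0 0 0 0;0 0 0 0;0 0 0 0;0 0 0 0;0 0 0 0;0 0 0 0' && python3 - <<'E'
from h import *
w=r.get_image("wrist"); c,q=np.cos(-.576),np.sin(-.576)
W=world(w); z=W[...,2]; D=W[...,:2]-[.4785,-.0666]; X=D@[c,q]*1000; Y=D@[-q,c]*1000
hsv=cv2.cvtColor(w["frame"],cv2.COLOR_RGB2HSV); m=(hsv[...,0]>105)&(hsv[...,0]<125)&(hsv[...,1]>150)&(abs(Y-5)<34)&(X>-90)&(X<-62)
P=np.c_[X[m],1000*z[m]]; print(m.sum(),"tab z",np.median(P[:,1]))
k=(abs(Y-5)<80)&(z>.10)&(z<.14)&(X>-60)&(X<75); A=np.c_[X[k],np.ones(k.sum())]
print("lid top z",np.percentile(z[k],[5,50,95]), "slope",np.linalg.lstsq(A,1000*z[k],rcond=None)[0])
for lo in (-50,-20,10,40,65): 
    j=(abs(X-lo)<6)&(abs(Y-5)<85)&(z>.09); print(lo,np.median(z[j]).round(4))
print(r.state()["wrist_force"]); r.sign_off()
E
```

```text
time: 33.45
ee_pos: [0.4342, -0.0313, 0.3255]
tool_rot: [3.142, -0.0, -2.148]
wrist_force: [-0.8, -0.1, -0.2]
finger_gap: 0.0419
1246 tab z 90.20923359973202
lid top z [0.12306857 0.12427454 0.1254737 ] slope [6.33826786e-04 1.24269689e+02]
-50 0.3964
-20 0.3385
10 0.125
40 0.1243
65 0.1243
[-0.02161672  0.44294343  0.02197719]
the job is handed in; nothing more can be done
```

The job is done and handed in at about 33.5 s of the 72 s allowed; sign-off gives no verdict, so the result below rests on my own checks.

**What I did:**
- The metal cartridge lies flat in the well.
- I gripped the shelf across its grip and tilted it about 0.33 rad against the box's front wall. I then slid its low end under the left rim and lowered it flat onto the steps.
- The pink vial stands on the shelf about 40 mm left of the box centre.
- I pulled the lid over by its tab and it fell shut.

**Last checks:**
- **Cartridge:** seen flat in the well, its top at about 37 mm (38 expected). After the shelf went in I did not measure it again.
- **Shelf:** level along its whole length, top at about 46 mm (47 expected). The ends sit at about box y +78 and −72, worked out from the gripper position at release.
- **Vial:** cap at box (0, 39) mm, height 106.5 mm, upright before the lid closed. It is faintly visible through the closed lid, but I did not measure it after closing.
- **Lid:** top plane at 124.3 mm with slope under 0.001, tab top at 90 mm, so it is shut.
- **Hand:** about 0.2 m above the lid, with no contact force.

One thing disagreed: in the last check, two of the five lid-height samples read 0.34 to 0.40 m. I put this down to the gripper being in the wrist camera's view; the plane fit left those points out. I went near neither bystander vial and saw no sign that either moved, but I did not measure them at the end.

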